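Hang the blue glaze test tile on the board's screw

TASK

Take the blue test tile out of the drying rack and hang it on the screw of the hanging board: pass the keyhole's eye over the brass screw head, press the tile gently back against the sprung pads and slide it straight down until it is fully home, then let go. It is brittle: feel your way and keep every push against the board or the screw light (30 N would chip it), and leave the other tiles, the red-capped jar, the bowl and the candlestick as they are.

Things in the scene. Friction and masses are not known exactly. Their poses are not given: they have to be found in the camera images.
- tile_blue: The tile to hang: blue glazed stoneware, white bands low on both faces, 160 mm tall, 100 mm wide, 9 mm thick, about 0.3 kg, both faces alike. Starts upright in one of the rack's three grooves. Origin: centre of its lower edge; z up the tile, x through its thickness, y across its width. A keyhole goes right through it on its centre line; the top 57 mm is solid: grip it by its top edge.
- eye (a point): Centre of the keyhole's eye in the blue tile, mid-thickness, 78 mm above the tile's lower edge. The eye is 18 mm wide and 20 mm high, corners cut at 45 degrees. Above it (88 to 92.5 mm above the lower edge) a mouth narrows at 45 degrees into the slot.
- slot_end (a point): Upper end of the keyhole's slot in the blue tile, mid-thickness, 103 mm above the tile's lower edge. The slot is 9 mm wide.
- board: Fixed upright wooden plank 220 mm wide, 170 mm tall, 18 mm thick; its foot is on the robot's side. Origin: at table height below the middle of its front face, in that face; x points straight out of the face (roughly away from the robot), y along the board, z up. With the tile fully home (slot end on the screw shank) the tile's lower edge is 50 mm and its top edge 210 mm above the table.
- screw_line (a point): A point fixed on the board, NOT the screw: 150 mm up, 16 mm out of the face, at mid-width. The screw stands straight out of the face at this height but anywhere from 15 mm to one side to 15 mm to the other along the board's y; see or feel for it. It is tight. Shank 6 mm across; brass head 13 mm across, 5 mm thick, 16 to 21 mm out of the face.
- pads_mid (a point): Midway between two black sprung pads (14 mm wide, 16 mm tall, centres 32 mm either side), 152 mm up, at their rest face 10 mm out of the board. They slide in together by up to 8 mm: 2 N at first touch, plus 0.7 N per mm. The tile passes under the head only while its back is pressed to under 7 mm from the board (over 4 N; about 6 N is right); let go, they clamp it to the head.
- rack: Fixed wooden drying rack 190 x 120 mm. Origin: centre of its underside; its three grooves run along its y, at x = -60, 0 and +60 mm, each 12 mm wide; a tile stands on the base 12 mm above the table, between ribs that reach 34 mm above the table.
- tile_white: Bystander in the rack: white tile with brown bands, 160 mm tall, 100 mm wide, 9 mm thick, origin and keyhole as the blue one.
- tile_brown: Bystander in the rack: brown tile with amber bands, 160 mm tall, 100 mm wide, 9 mm thick, origin and keyhole as the blue one.
- jar_red: Bystander on the table: Round jar 60 mm across, 85 mm tall, with a red cap. Origin: centre of its underside.
- bowl: Bystander on the table: White bowl 110 mm across, 50 mm tall. Origin: centre of its underside.
- candlestick: Bystander on the table: Grey unfired clay candlestick 80 mm across its foot, 115 mm tall. Origin: centre of its underside.
Mind the look-alikes: they are no part of the job. What is meant by the rack is not turquoise, and is the smaller of those in its own colour. Leave any green look-alike of the tile_blue alone.

How it is judged:
On the way, in this order (a step that is already met when the one before it is completed fails the run):
1. the blue tile is lifted clear of the rack (z of tile_blue in the frame of rack above 0.04 m), for 0.1 s.
2. the tile's eye is over the screw head: the tile is behind the head's front face, still at least 10 mm above home (x of tile_blue in the frame of board between 0 and 0.0185 m and z of tile_blue in the frame of board between 0.06 and 0.085 m and y of tile_blue in the frame of board between -0.03 and 0.03 m), for 0.05 s.
At the end, for the whole second after the job is handed in: The blue tile hangs locked on the screw: lower edge 45 to 54 mm above the table (home is 50), its mid-plane 4 to 16 mm from the board's face at the lower edge, within 20 mm of the board's middle, upright and parallel to the board within 0.12 rad, released and at rest (x of tile_blue in the frame of board between 0.004 and 0.016 m and y of tile_blue in the frame of board between -0.02 and 0.02 m and z of tile_blue in the frame of board between 0.045 and 0.054 m and angle between tile_blue's own z axis and vertical below 0.12 rad and angle between the x axis of tile_blue and the x axis of board, either way round below 0.12 rad and contact force between the fingers and tile_blue below 0.1 N and linear speed of tile_blue below 0.02 m/s); the robot touches nothing.
It fails at once if the blue tile presses on the board, screw or pads with more than 30 N (contact force between tile_blue and board above 30 N).
It fails at once if another tile is shifted by more than 20 mm or tipped by more than 0.3 rad (distance of any of tile_white, tile_brown from where it was at the start of the episode above 0.02 m or angle between any of tile_white, tile_brown's own z axis and vertical above 0.3 rad).
It fails at once if a thing on the bench (red-capped jar, bowl, candlestick) is moved by more than 30 mm (distance of any of jar_red, bowl, candlestick from where it was at the start of the episode above 0.03 m).
It also fails if it takes over 67 s, if anything falls off the work surface, if the arm or the gripper's body presses on something with over 40 N, if the wrist force passes 120 N, or if a joint passes its speed limit or range.

ROBOT

A 6-joint arm with a two-finger parallel gripper is mounted at the origin on the work surface. World frame = base frame: x ahead of the robot, y to its left, z up, the work surface at z = 0. Lengths are in m, angles in rad, forces in N, time in s.
With the tool pointing down it reaches from about 0.375 to 0.975 m from the base axis. Payload 3.8 kg.
Tool frame: the origin (TCP) lies midway between the tips of the shut fingers; the grasp point (between the pads) lies 19 mm behind it; z points along the fingers, y is the line along which they close (so a half turn about z gives the same grasp; the last joint's range is limited). The gripper opens to 85 mm and grips with 20 to 120 N. Pads are 22 mm wide; open, the fingers measure 114 mm over their backs; the gripper's body (76 mm by 85 mm) begins 54 mm behind the grasp point. The pads swing forward as they close: fully open they stand 13 mm farther back than shut.
Start: joints at [1.169, 0.264, 1.604, -0, 1.274, -0.037], TCP at [0.241, 0.631, 0.21] pointing down, gripper open.
Joint ranges: [-2.63, 2.63], [-0.94, 2.18], [0.31, 2.57], [-1.31, 4.45], [0, 2.66], [-2.55, 2.55]. Speed limits (rad/s): [2.57, 2.57, 3.14, 3.14, 3.14, 3.14].

INTERFACE

Orientations are given as a rotation vector (axis times angle).
In Python, from workcell import status, read_camera, workorder, masks_of gives the robot as it stands.
- The arm moves only by the tool drive_tool, never from a script. Its argument "rows" is a list of rows, each a list of 7 numbers: the turn, a rotation vector about the tool's x, y, z in degrees, then the shift along the tool's x, y, z in m, then the opening, from 0 (shut) to 1 (fully open). In form: [[ax, ay, az, tx, ty, tz, claw], ...]. A call has 1 to 8 rows; each row shifts and turns the commanded pose from where the row before left it, along the tool's axes as they then stand; what a row does not reach is not made up. A row lasts 1/12 s, in which the tool goes at most 41.7 mm and 7.16 degrees, less where a joint would pass 70% of its speed; a pose out of reach is approached as far as the arm can. A call is refused whole if a number of a shift passes 0.0417 or a number of a turn 7.16, either way. A call with a gripper value outside its range is refused whole. The fingers move at their own pace and stop on an object; "force" is the grip in N (left out, the last holds). Time passes only in rows, so rows that do not move let the fingers close. It gives the time, the measured TCP pose, the force, the opening and the grip force at its end, in the units of the state.
- status.read_state(): the state, without advancing time (a new reading comes with each control period).
- read_camera(name): name is "scene" or "top" or "wrist"; returns a dict with "color" (384x512x3 uint8, red, green, blue), "intrinsics" (3x3 intrinsics, pixels), "world_from_camera" (4x4, takes a point from camera to world coordinates); the wrist camera has in their place "mount" (4x4, takes a point from camera to tool coordinates, whose origin is the TCP and whose axes are the flange's). Camera axes: x right, y up, looking along -z (the intrinsics and any distortion apply to the point x, -y, -z); pixel columns grow to the right and rows downward; lengths in m; the calibration is good to about 2 mm. A picture is of the moment at which its call begins: read the wrist's pose just before it. There is no depth.
- workorder.finish_job(): hands the job in; it is judged then, once.
Trained networks look in a picture, given as the dict that the camera call returned (one of the last four; its "shot" number tells which), for a name from the list of things; names that differ only in an ending like _2 or _b are one class to them, and where a whole thing is asked for, a point or a joint stands for the part that bears it (a point fixed in the world has none). Each returns a list of dicts, best first, with "score" (0 to 1); they miss things now and then, are a little off and sometimes report something else, mostly with a low value. They report only what shows in the picture. A call takes as long as a camera call. They do not tell look-alikes from the thing itself.
- masks_of(picture, name): "mask" (384x512 bool, what is visible of it) and "bbox" ([left, top, right, bottom] in pixels, round what is visible of it).
The state is a dict: "time": time; "q": joint angles; "joint_vel": joint speeds; "joint_torque": joint torques, N m; "tool_pos": TCP position; "tcp_rot": TCP orientation; "wrist_force": force on the tool from outside, world axes, zero at the start; "torque": the same for the moment, N m; "width": opening from 0.0 (shut) to 1.0 (fully open); "grip_force": force on a finger pad.
Only numpy, scipy, OpenCV 4.12 (cv2) and the standard library are available. Lean on these libraries where they do the work, as an engineer would, in place of code of your own. Each camera call takes 0.05 s, during which the arm holds its last target. There are 200 camera calls.

## Working session

There is one attempt and no reset: what is moved stays moved. The work goes in short steps, Python scripts to look and compute and a tool call to move; the robot and the scene stay as the last step left them, time stands still between calls to the robot, and variables do not carry over. Pictures are saved under pics/ and viewed, at most 10 in all, crops included, and the job is handed in when it is done.

Besides the shell and the picture viewer there is one more tool, called as a command line: name --pt "numbers of a row" for each row, then --argument value for the rest. drive_tool: Moves the arm, as the interface text tells. Its arguments: {"type":"object","properties":{"rows":{"type":"array"},"force":{"type":"number"}},"required":["rows"]}

```bash
mkdir -p pics; cat > h.py <<'E'
import numpy as np, cv2
from workcell import status, read_camera, workorder, masks_of
from scipy.spatial.transform import Rotation as R
def save(p,n): cv2.imwrite('pics/'+n,cv2.cvtColor(p,cv2.COLOR_RGB2BGR))
def T():
    s=status.read_state(); M=np.eye(4); M[:3,:3]=R.from_rotvec(s['tcp_rot']).as_matrix(); M[:3,3]=s['tool_pos']; return M
def wfc(p,M=None): return p['world_from_camera'] if 'world_from_camera' in p else M@p['mount']
def proj(p,X,M=None):
    X=np.atleast_2d(X); W=np.linalg.inv(wfc(p,M)); c=X@W[:3,:3].T+W[:3,3]; c=c*[1,-1,-1]; u=c@np.array(p['intrinsics']).T; return u[:,:2]/u[:,2:]
def onz(p,uv,z,M=None):
    W=wfc(p,M); d=np.linalg.inv(p['intrinsics'])@[uv[0],uv[1],1]; d=W[:3,:3]@(d*[1,-1,-1]); o=W[:3,3]; return o+d*(z-o[2])/d[2]
E
python3 - <<'E'
from h import *
s=status.read_state(); print(s)
ims=[]
for n in ['scene','top']:
    p=read_camera(n); print(n,p['intrinsics'],p['world_from_camera'],[k for k in p])
    ims.append(p['color'])
    for t in ['tile_blue','board','rack','tile_white','tile_brown','jar_red','bowl','candlestick','screw_line','eye']:
        print(t,[(round(m['score'],2),m['bbox']) for m in masks_of(p,t)])
save(ims[0],'s0.png'); save(ims[1],'t0.png')
E
```

```text
{'time': 0.0, 'q': array([ 1.16910695e+00,  2.64773805e-01,  1.60540186e+00,  2.53152642e-05,
        1.27368804e+00, -3.69009970e-02]), 'joint_vel': array([-0.00051554,  0.00110107, -0.00089261, -0.00090955, -0.00066863,
        0.00016824]), 'joint_torque': array([ 1.87094709e-03, -5.15125573e+01, -3.67313182e+01,  1.23426198e-04,
        1.27885115e-02, -1.48683370e-05]), 'tool_pos': array([0.24049206, 0.62985874, 0.20823312]), 'tcp_rot': array([-0.56975367, -3.08896759,  0.00347307]), 'wrist_force': array([ 0.53024443, -0.37356163, -0.48003645]), 'torque': array([-0.01850895, -0.01697954,  0.0085174 ]), 'grip_force': 0.0, 'width': 1.0026888906709137}
scene [[493.75007562   0.         264.43729984]
 [  0.         493.75007562 194.81413594]
 [  0.           0.           1.        ]] [[-0.6454828  -0.47017937  0.60189975  1.24302759]
 [ 0.76365865 -0.41104177  0.49786558  0.57803903]
 [ 0.01331982  0.78100962  0.62437693  0.89522319]
 [ 0.          0.          0.          1.        ]] ['color', 'intrinsics', 'world_from_camera', 'shot']
tile_blue [(0.65, [248.1, 177.0, 292.5, 237.6]
[... 1147 characters left out ...]
0, 313.9, 208.5]), (0.56, [204.5, 164.2, 250.1, 191.3])]
board [(0.74, [141.7, 81.5, 175.4, 122.6])]
rack [(0.96, [340.1, 106.5, 386.8, 176.4]), (0.8, [313.5, 236.2, 385.2, 343.0]), (0.62, [262.9, 149.0, 310.0, 219.3]), (0.17, [271.9, 146.7, 311.1, 162.1])]
tile_white [(0.9, [268.1, 171.1, 310.5, 182.9]), (0.68, [271.6, 193.2, 312.4, 204.3])]
tile_brown [(0.81, [270.6, 145.0, 310.0, 161.6])]
jar_red [(0.84, [217.8, 93.8, 237.3, 122.0]), (0.69, [243.3, 76.8, 286.2, 115.6])]
bowl [(0.85, [245.6, 75.1, 287.8, 113.6])]
candlestick [(0.74, [141.7, 82.4, 174.6, 120.4])]
screw_line [(0.55, [92.1, 173.1, 184.1, 251.8])]
eye [(0.85, [270.6, 193.1, 316.5, 209.9]), (0.77, [205.2, 169.4, 243.9, 189.0])]
```

```bash
python3 -c "
import cv2
for n in 's0','t0': a=cv2.imread(f'pics/{n}.png'); cv2.imwrite(f'pics/{n}b.png',cv2.resize(a,(800,600),interpolation=cv2.INTER_CUBIC))"
```

```text
(no output)
```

View pics/s0b.png

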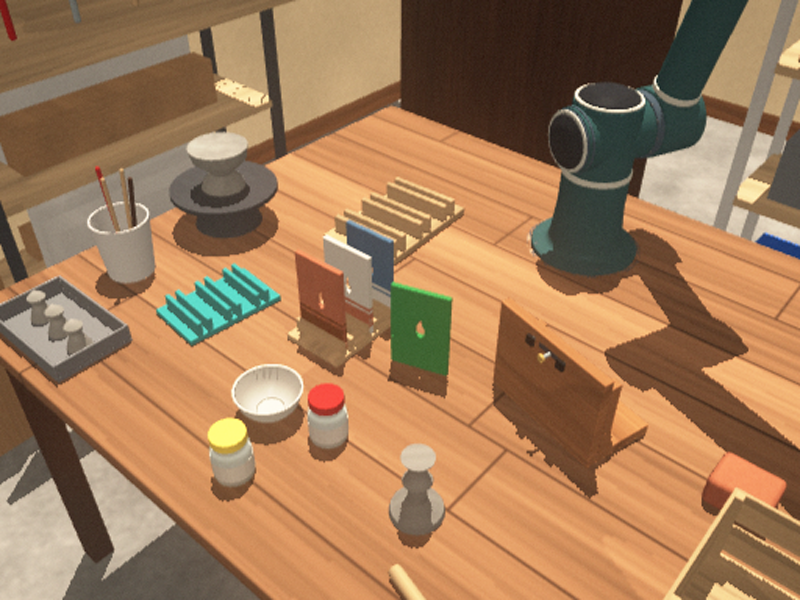

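View pics/t0b.png

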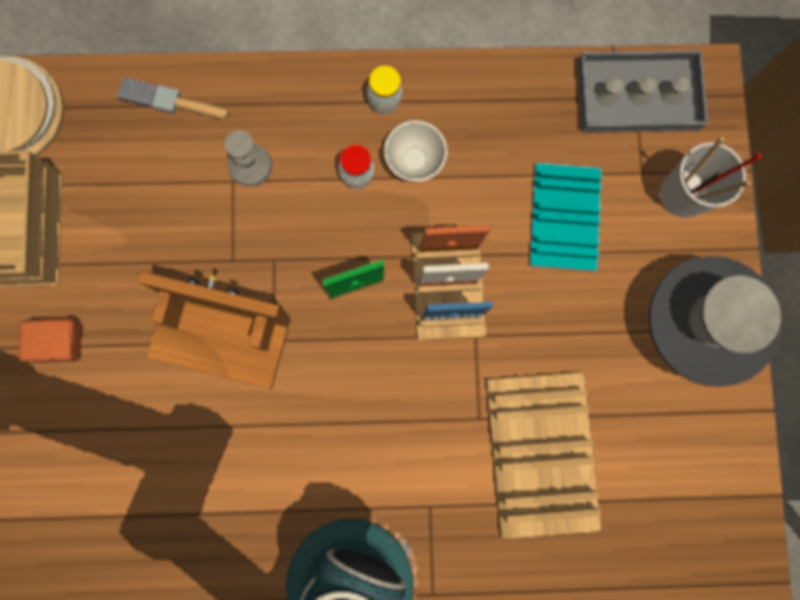

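The scene shows:
- **Tile candidates (800-px scene picture):** the blue tile in the rack at (370,255), and a free-standing green look-alike at (420,330). I choose the blue one.
- **Rack candidates (top picture):** the small wooden rack at (450,290), the large wooden one at (545,455), and the turquoise one at (567,215). I choose the small wooden one.
- **Board:** it is at (210,290) in the top picture.

Next I'll check the choice in one close crop.

```bash
python3 - <<'E'
import cv2,numpy as np
t=cv2.imread('pics/t0.png'); s=cv2.imread('pics/s0.png')
def c(a,x,y,w=80,h=60): 
    return cv2.resize(a[y:y+h,x:x+w],(400,300),interpolation=cv2.INTER_CUBIC)
# scale 5 for top; scale 4 for scene (100x75)
m=np.vstack([np.hstack([c(t,250,160),c(t,85,165,100,75)]),np.hstack([c(s,315,190,100,75),c(s,195,130,100,75)])])
cv2.imwrite('pics/m0.png',m)
E
```

```text
(no output)
```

View pics/m0.png

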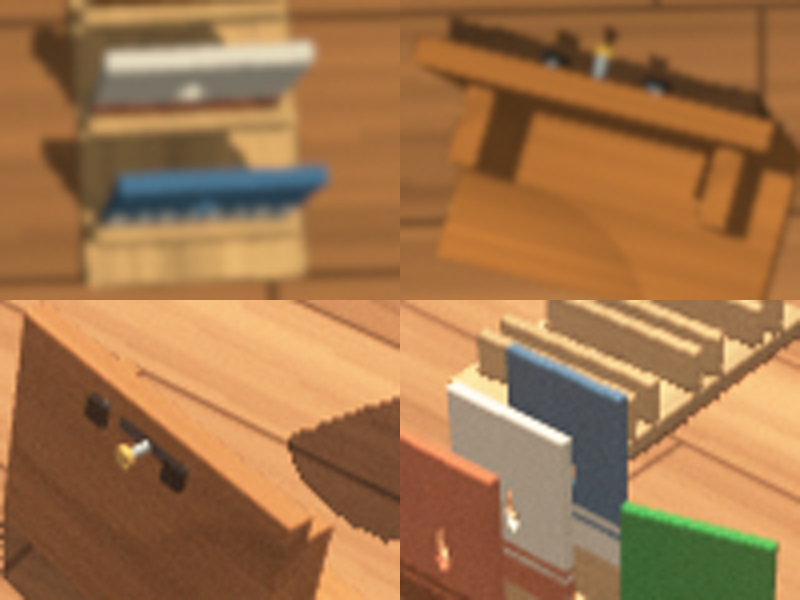

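The crop confirms the blue tile, with its white bands, in the small rack's nearest groove. The board's screw and both pads are visible.

```bash
python3 - <<'E'
from h import *
t=read_camera('top'); s=read_camera('scene')
f=lambda p,u,z: onz(p,np.array(u)-.4,z)
L,Rr=f(t,(273.8,196.6),.172),f(t,(315.2,195.4),.172)
print('blue top',L,Rr,(L+Rr)/2,np.linalg.norm(L-Rr),np.degrees(np.arctan2(*(L-Rr)[[0,1]])))
# scene blue top edge corners (front-most): left(508,347) right (627,397) in mosaic
for u in [(508,347),(627,397)]: print('sc blue',f(s,(195+(u[0]-400)/4,130+(u[1]-300)/4),.172))
for n,a,b in [('top',(90,175),(178.75,195)),('scene',(321.2,190.8),(387.5,247.5))]:
    p=t if n=='top' else s
    A,B=f(p,a,.17),f(p,b,.17); print(n,'board',A,B,(A+B)/2,np.linalg.norm(A-B),np.degrees(np.arctan2(*(A-B)[[0,1]])))
print('screw head top',f(t,(85+204/4,165+50/4),.15),'scene',f(s,(346.2,228.8),.15))
for u in [(339.2,217.5),(358.2,233.8)]: print('pad scene',f(s,u,.152))
for u in [(85+155/4,165+58/4),(85+257/4,165+87/4)]: print('pad top',f(t,u,.158))
# rack corners in top crop z~.012
for u in [(85,285),(305,275)]: print('rack near',f(t,(250+u[0]/5,160+u[1]/5),.012))
E
```

```text
blue top [ 0.44430036 -0.13581281  0.172     ] [ 0.44472328 -0.2357384   0.172     ] [ 0.44451182 -0.18577561  0.172     ] 0.0999264854123792 -0.24249693823215285
sc blue [ 0.44514202 -0.23564637  0.172     ]
sc blue [ 0.4373136  -0.13520766  0.172     ]
top board [0.5078231  0.30384448 0.17      ] [0.45411217 0.09197776 0.17      ] [0.48096764 0.19791112 0.17      ] 0.21856891567806272 14.225516687147367
scene board [0.44254441 0.09010091 0.17      ] [0.50884492 0.30535189 0.17      ] [0.47569466 0.1977264  0.17      ] 0.22523041398179333 -162.8803881706597
screw head top [0.50262451 0.19829416 0.15      ] scene [0.49672805 0.19835145 0.15      ]
pad scene [0.4768957  0.16631948 0.152     ]
pad scene [0.49510655 0.22830614 0.152     ]
pad top [0.49700336 0.22612343 0.158     ]
pad top [0.47770556 0.16456051 0.158     ]
rack near [ 0.40937483 -0.12733621  0.012     ]
rack near [ 0.4117255  -0.24767376  0.012     ]
```

drive_tool --pt "0 0 7 0 0 -0.015 1" --pt "0 0 7 0 0 -0.015 1" --pt "0 0 7 0 0 -0.015 1" --pt "0 0 7 0 0 -0.015 1" --pt "0 0 7 0 0 -0.015 1" --pt "0 0 7 0 0 -0.015 0.4" --pt "0 0 7 0 0 -0.015 0.4" --pt "0 0 7 0 0 -0.015 0.4"

```text
time: 1.87
tool_pos: [0.2408, 0.6305, 0.3303]
tcp_rot: [1.961, 2.454, 0.0]
wrist_force: [0.3, 0.4, -0.1]
width: 0.602
grip_force: 0.0
```

drive_tool --pt "0 0 6.5 0 0 0 0.4" --pt "0 0 6.5 0 0 0 0.4" --pt "0 0 0 -0.03 0.018 0 0.4" --pt "0 0 0 -0.03 0.018 0 0.4" --pt "0 0 0 -0.03 0.018 0 0.4" --pt "0 0 0 -0.03 0.018 0 0.4" --pt "0 0 0 -0.03 0.018 0 0.4" --pt "0 0 0 -0.03 0.018 0 0.4"

```text
time: 2.53
tool_pos: [0.3496, 0.4493, 0.3297]
tcp_rot: [2.219, 2.224, 0.001]
wrist_force: [1.1, 0.3, 0.0]
width: 0.4
grip_force: 0.0
```

drive_tool --pt "0 0 0 -0.03 0.018 0 0.4" --pt "0 0 0 -0.03 0.018 0 0.4" --pt "0 0 0 -0.03 0.018 0 0.4" --pt "0 0 0 -0.03 0.018 0 0.4" --pt "0 0 0 -0.03 0.018 0 0.4" --pt "0 0 0 -0.03 0.018 0 0.4" --pt "0 0 0 -0.03 0.018 0 0.4" --pt "0 0 0 0 0 0 0.4"

```text
time: 3.2
tool_pos: [0.4781, 0.236, 0.3297]
tcp_rot: [2.223, 2.215, -0.001]
wrist_force: [0.1, 0.2, 0.1]
width: 0.404
grip_force: 0.0
```

```bash
python3 - <<'E'
from h import *
M=T(); p=read_camera('wrist'); save(p['color'],'w0.png'); print(np.round(M,4)); print(p['mount'],p['intrinsics'])
np.savez('w0.npz',M=M,mount=p['mount'],K=p['intrinsics'])
print(proj(p,[[.478,.198,.17],[.4465,.095,.17],[.509,.303,.17]],M))
E
```

```text
[[ 0.0036  1.      0.002   0.4781]
 [ 1.     -0.0036 -0.0029  0.236 ]
 [-0.0029  0.002  -1.      0.3297]
 [ 0.      0.      0.      1.    ]]
[[ 9.13122200e-04  9.62886103e-01  2.69906499e-01  6.75985772e-02]
 [ 9.99999447e-01 -7.38527150e-04 -7.48422756e-04  6.90356531e-04]
 [-5.21312594e-04  2.69907033e-01 -9.62886245e-01 -1.64991840e-01]
 [ 0.00000000e+00  0.00000000e+00  0.00000000e+00  1.00000000e+00]] [[310.69315899   0.         250.4886467 ]
 [  0.         310.69315899 195.52672706]
 [  0.           0.           1.        ]]
[[249.31607704 207.87639526]
 [223.13025924 290.42584433]
 [279.74136067 108.48228373]]
```

View pics/w0.png

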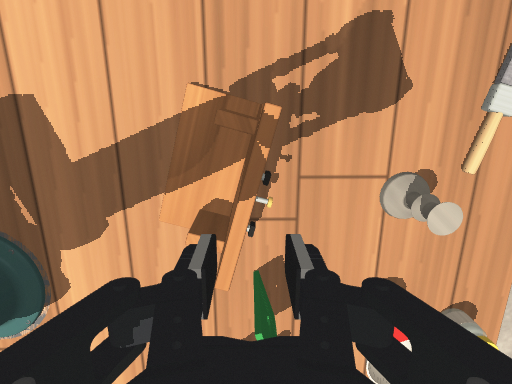

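The wrist picture shows the board's front top edge running from (281,105) to (228,289). The screw head is near (269,203), and the pads are at (267,177) and (251,229).

```bash
python3 - <<'E'
from h import *
z=np.load('w0.npz'); p=dict(mount=z['mount'],intrinsics=z['K']); M=z['M']
g=cv2.imread('pics/w0.png')
# refine: max gradient near front edge
gr=cv2.cvtColor(g,cv2.COLOR_BGR2GRAY).astype(float)
A=onz(p,(281,105),.17,M);B=onz(p,(228,289),.17,M); print(A,B,(A+B)/2,np.linalg.norm(A-B),np.degrees(np.arctan2(*(A-B)[:2])))
for u,h in [((267,177),.16),((251,229),.16),((269,203),.152),((258,200),.151)]: print(u,onz(p,u,h,M))
a=cv2.resize(g[90:300,190:310],(457,800)[::1],interpolation=cv2.INTER_CUBIC)
c=cv2.resize(g[150:250,220:300],(640,800),interpolation=cv2.INTER_CUBIC)[100:700]
cv2.imwrite('pics/w0c.png',c)
E
```

```text
[0.51018548 0.30636005 0.17      ] [0.45232819 0.09689986 0.17      ] [0.48125684 0.20162995 0.17      ] 0.21730402321736442 15.441266597975563
(267, 177) [0.49757324 0.23038564 0.16      ]
(251, 229) [0.47982435 0.16909182 0.16      ]
(269, 203) [0.50069241 0.19795034 0.152     ]
(258, 200) [0.48801216 0.20130806 0.151     ]
```

View pics/w0c.png

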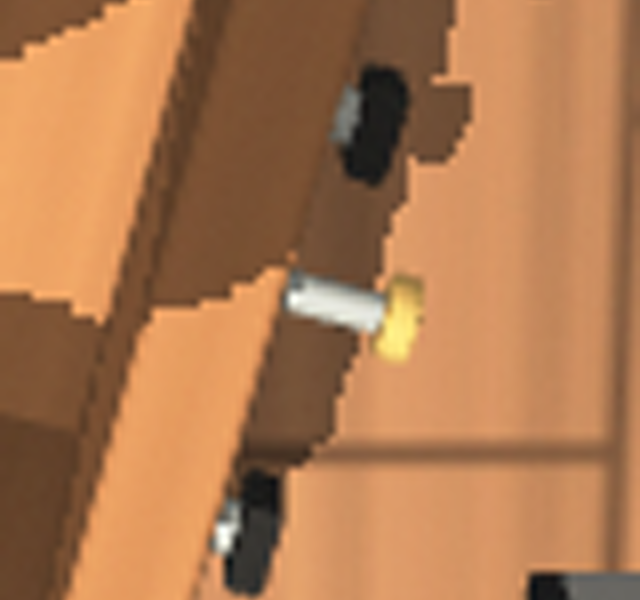

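drive_tool --pt "0 0 0 -0.035 0 0 0.4" --pt "0 0 0 -0.035 0 0 0.4" --pt "0 0 0 -0.035 0 0 0.4" --pt "0 0 0 -0.035 0 0 0.4" --pt "0 0 0 -0.035 0 0 0.4" --pt "0 0 0 -0.035 0 0 0.4" --pt "0 0 0 -0.035 -0.018 0 0.4" --pt "0 0 0 -0.035 -0.018 0 0.4"

```text
time: 3.92
tool_pos: [0.4396, -0.0395, 0.3295]
tcp_rot: [-2.217, -2.225, -0.0]
wrist_force: [0.6, -0.6, 0.2]
width: 0.398
grip_force: 0.0
```

drive_tool --pt "0 0 0 -0.035 0 0 0.4" --pt "0 0 0 -0.035 0 0 0.4" --pt "0 0 0 -0.035 0 0 0.4" --pt "0 0 0 -0.036 0 0 0.4" --pt "0 0 0 0 0 0.03 0.4" --pt "0 0 0 0 0 0.03 0.4" --pt "0 0 0 0 0 0 0.4" --pt "0 0 0 0 0 0 0.4"

```text
time: 4.58
tool_pos: [0.4391, -0.1788, 0.268]
tcp_rot: [-2.216, -2.221, 0.002]
wrist_force: [-0.1, 0.0, -0.3]
width: 0.4
grip_force: 0.0
```

```bash
python3 - <<'E'
from h import *
M=T(); p=read_camera('wrist'); save(p['color'],'w1.png'); print(np.round(M,4))
np.savez('w1.npz',M=M,mount=p['mount'],K=p['intrinsics'])
h=cv2.cvtColor(p['color'],cv2.COLOR_RGB2HSV)
print(proj(p,[[.444,-.136,.172],[.444,-.236,.172]],M))
for m in masks_of(p,'tile_blue'): print(m['score'],m['bbox'])
E
```

```text
[[-0.0023  1.     -0.0039  0.4391]
 [ 1.      0.0023  0.0023 -0.1788]
 [ 0.0023 -0.0039 -1.      0.268 ]
 [ 0.      0.      0.      1.    ]]
[[255.99151793 139.73033342]
 [255.12145067 250.03892038]]
0.82 [249.5, 128.0, 262.9, 251.1]
0.82 [291.7, 0.0, 354.6, 76.6]
```

View pics/w1.png

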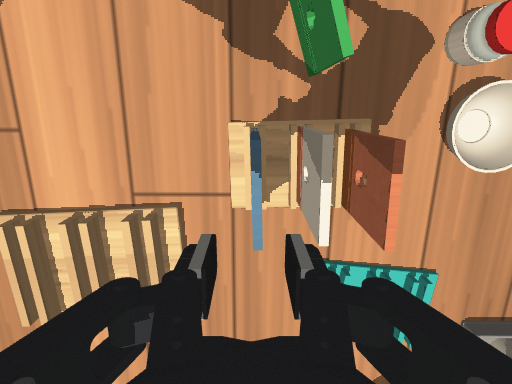

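The wrist picture shows the blue tile's top edge running from (256,128) to (257,250). The white tile is at column 320 and the brown one at 380.

```bash
python3 - <<'E'
from h import *
z=np.load('w1.npz'); p=dict(mount=z['mount'],intrinsics=z['K']); M=z['M']
g=cv2.imread('pics/w1.png'); h=cv2.cvtColor(g,cv2.COLOR_BGR2HSV)
m=(h[...,0]>95)&(h[...,0]<120)&(h[...,1]>80)
for r in list(range(124,256,8))+[248,249,250,251]:
    c=np.where(m[r,235:280])[0]+235
    if len(c): print(r,c.min(),c.max(),h[r,c.mean().astype(int)],onz(p,((c.min()+c.max())/2,r),.172,M)[:2])
z=np.load('w0.npz'); p=dict(mount=z['mount'],intrinsics=z['K']); M=z['M']
print(onz(p,(270-.4,202.3-.4),.1535,M))
E
```

```text
132 251 258 [101  97  71] [ 0.44271856 -0.1296965 ]
140 251 260 [102  97  87] [ 0.4435933 -0.136223 ]
148 251 260 [102 100  84] [ 0.44364331 -0.14284196]
156 251 260 [101  93  85] [ 0.44369401 -0.14955238]
164 251 260 [102  95  86] [ 0.44374541 -0.15635618]
172 251 260 [101  97  84] [ 0.44379754 -0.16325531]
180 252 260 [102  97 168] [ 0.44428057 -0.17025007]
188 252 260 [101  96 170] [ 0.44433723 -0.17734593]
196 252 261 [102  95 170] [ 0.44483103 -0.18454152]
204 252 261 [101  96 168] [ 0.44489248 -0.19184264]
212 252 261 [101  95 171] [ 0.44495482 -0.19924978]
220 253 261 [102  96 168] [ 0.44546396 -0.20676325]
228 253 261 [102  96 168] [ 0.44553144 -0.21438941]
236 253 261 [101  95 169] [ 0.44559991 -0.22212876]
244 253 261 [101  97 165] [ 0.44566941 -0.22998385]
248 253 261 [101  97 166] [ 0.44570455 -0.23395561]
249 253 261 [102  97 163] [ 0.44571337 -0.23495321]
[0.50126715 0.19973395 0.1535    ]
```

drive_tool --pt "0 0 -1.1 -0.006 0.006 0 0.4" --pt "0 0 0 0 0 0.03 0.4" --pt "0 0 0 0 0 0.03 0.4" --pt "0 0 0 0 0 0.03 0.4" --pt "0 0 0 0 0 0.02 0.4" --pt "0 0 0 0 0 0.01 0.4" --pt "0 0 0 0 0 0.01 0.4" --pt "0 0 0 0 0 0 0.4" --force 40

```text
time: 5.35
tool_pos: [0.4466, -0.1857, 0.1395]
tcp_rot: [-2.197, -2.245, 0.0]
wrist_force: [-0.3, 0.2, 0.3]
width: 0.398
grip_force: 0.0
```

drive_tool --pt "0 0 0 0 0 0 0" --pt "0 0 0 0 0 0 0" --pt "0 0 0 0 0 0 0" --pt "0 0 0 0 0 0 0" --pt "0 0 0 0 0 0 0" --pt "0 0 0 0 0 0 0" --pt "0 0 0 0 0 0 0" --pt "0 0 0 0 0 0 0"

```text
time: 6.02
tool_pos: [0.4476, -0.1868, 0.1417]
tcp_rot: [2.196, 2.242, 0.002]
wrist_force: [-0.6, -0.1, 6.2]
width: 0.09
grip_force: 41.9
```

```bash
python3 - <<'E'
from h import *
M=T(); s=status.read_state(); p=read_camera('wrist'); save(p['color'],'w2.png'); print(np.round(M,4),s['wrist_force'],s['width'],s['grip_force'])
h=cv2.cvtColor(p['color'],cv2.COLOR_RGB2HSV)
m=(h[...,0]>95)&(h[...,0]<120)&(h[...,1]>80)
for r in range(80,250,8):
    c=np.where(m[r,225:290])[0]+225
    if len(c): print(r,c.min(),c.max())
E
```

```text
[[-0.0208  0.9998  0.0033  0.4476]
 [ 0.9998  0.0208 -0.0015 -0.1868]
 [-0.0015  0.0033 -1.      0.1417]
 [ 0.      0.      0.      1.    ]] [-0.5556694  -0.10588725  6.18888563] 0.08974096198477274 41.94360663954143
136 242 254
144 241 258
152 241 260
160 241 260
168 241 260
176 241 260
184 241 260
192 241 260
200 241 260
208 242 260
216 242 260
224 242 260
232 242 259
240 243 258
248 243 258
```

drive_tool --pt "0 0 0 0 0 -0.01 0" --pt "0 0 0 0 0 -0.02 0" --pt "0 0 0 0 0 -0.025 0" --pt "0 0 0 0 0 -0.03 0" --pt "0 0 0 0 0 -0.03 0" --pt "0 0 0 0 0 -0.03 0" --pt "0 0 0 0 0 -0.03 0" --pt "0 0 0 0 0 -0.02 0"

```text
time: 6.73
tool_pos: [0.4465, -0.1863, 0.338]
tcp_rot: [2.196, 2.242, 0.001]
wrist_force: [0.9, -0.8, -2.5]
width: 0.088
grip_force: 40.8
```

drive_tool --pt "0 0 0 0.0269 0.0063 0 0" --pt "0 0 0 0.0269 0.0063 0 0" --pt "0 0 0 0.0269 0.0063 0 0" --pt "0 0 0 0.0269 0.0063 0 0" --pt "0 0 0 0.0269 0.0063 0 0" --pt "0 0 0 0.0269 0.0063 0 0" --pt "0 0 0 0.0269 0.0063 0 0" --pt "0 0 0 0.0269 0.0063 0 0"

```text
time: 7.4
tool_pos: [0.4915, 0.0314, 0.3344]
tcp_rot: [-2.198, -2.244, 0.001]
wrist_force: [0.6, -0.6, -3.0]
width: 0.094
grip_force: 40.9
```

drive_tool --pt "0 0 0 0.0269 0.0063 0 0" --pt "0 0 0 0.0269 0.0063 0 0" --pt "0 0 0 0.0269 0.0063 0 0" --pt "0 0 0 0.0269 0.0063 0 0" --pt "0 0 0 0.0269 0.0063 0 0" --pt "0 0 0 0.0269 0.0063 0 0" --pt "0 0 5.7 0 0 0 0" --pt "0 0 5.7 0 0 0 0"

```text
time: 8.07
tool_pos: [0.5259, 0.1938, 0.3337]
tcp_rot: [-2.411, -2.012, 0.003]
wrist_force: [-0.3, -1.5, -4.1]
width: 0.09
grip_force: 40.8
```

drive_tool --pt "0 0 5.8 0 0 0 0" --pt "0 0 0 0 0 0 0" --pt "0 0 0 0 0 0.025 0" --pt "0 0 0 0 0 0.025 0" --pt "0 0 0 0 0 0.025 0" --pt "0 0 0 0 0 0.01 0" --pt "0 0 0 0 0 0 0" --pt "0 0 0 0 0 0 0"

```text
time: 8.73
tool_pos: [0.5263, 0.192, 0.2495]
tcp_rot: [-2.508, -1.891, 0.002]
wrist_force: [0.6, -0.1, -2.5]
width: 0.091
grip_force: 40.8
```

```bash
python3 - <<'E'
from h import *
M=T(); s=status.read_state(); p=read_camera('wrist'); save(p['color'],'w3.png'); print(np.round(M,4),s['wrist_force'],s['width'],s['grip_force'])
np.savez('w3.npz',M=M,mount=p['mount'],K=p['intrinsics'])
sc=read_camera('scene')['color']; save(sc,'s3.png')
a=cv2.resize(p['color'][60:285,160:360],(533,600),interpolation=cv2.INTER_CUBIC)
b=cv2.resize(sc[120:300,300:380],(267,600),interpolation=cv2.INTER_CUBIC)
save(np.hstack([a,b]),'m3.png')
E
```

```text
[[ 2.748e-01  9.615e-01 -1.200e-03  5.263e-01]
 [ 9.615e-01 -2.748e-01 -4.000e-04  1.920e-01]
 [-7.000e-04 -1.000e-03 -1.000e+00  2.495e-01]
 [ 0.000e+00  0.000e+00  0.000e+00  1.000e+00]] [ 0.55151832 -0.10843207 -2.54282019] 0.09106388643295878 40.84001449916286
```

View pics/m3.png

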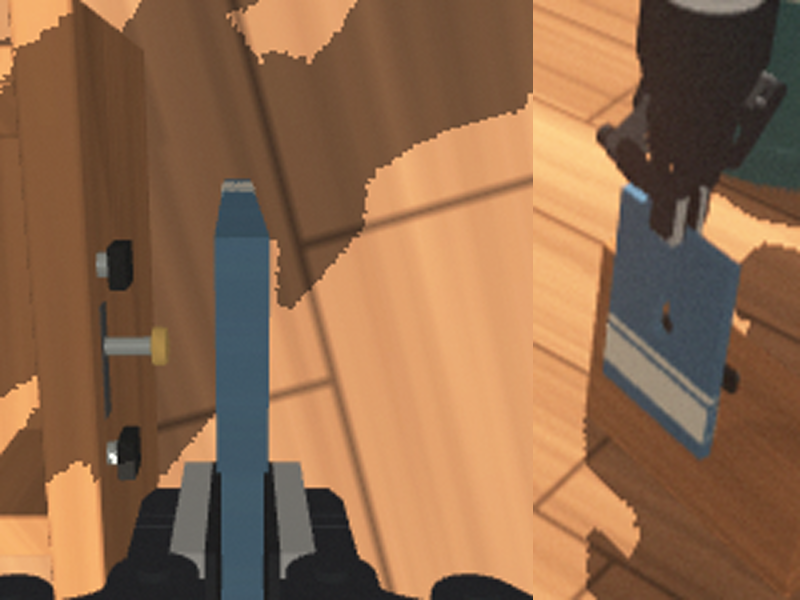

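The wrist view shows the tile edge-on at column 242, parallel to the board. The screw head is at (160,345) and the pads are at rows 265 and 453 (crop pixels).

```bash
python3 - <<'E'
from h import *
z=np.load('w3.npz'); p=dict(mount=z['mount'],intrinsics=z['K']); M=np.eye(4)
s=2.666
f=lambda u,zt: onz(p,(160+u[0]/s-.4,60+u[1]/s-.4),zt,M)*1000
H=.2505
print('tile far top edge',f((242,238),-.032),'bottom corner far',f((237,181),.128))
for n,u,h in [('head',(160,346),.153),('head front',(167,346),.1535),('shank mid',(128,347),.152),('pad far',(120,265),.158),('pad near',(128,453),.158),('board edge',(95,345),.17),('tile top',(242,345),H+.032)]:
    print(n,f(u,H-h))
E
```

```text
tile far top edge [ 51.22987074   0.94379145 -32.        ] bottom corner far [ 50.92226287  -0.81436877 128.        ]
head [ -0.18208398 -25.87477337  97.5       ]
head front [-5.05506222e-02 -2.35370215e+01  9.70000000e+01]
shank mid [ -0.7897572  -36.50231398  98.5       ]
pad far [ 27.24897284 -37.18810984  92.5       ]
pad near [-35.70125682 -36.97397329  92.5       ]
board edge [  4.52110514 -44.01806552  80.5       ]
tile top [ 33.55264457   0.95824561 -32.        ]
```

drive_tool --pt "0 0 0 -0.0014 0 0.015 0" --pt "0 0 0 0 0 0.02 0" --pt "0 0 0 0 0 0.015 0" --pt "0 0 0 0 -0.006 0 0" --pt "0 0 0 0 -0.006 0 0" --pt "0 0 0 0 -0.004 0 0" --pt "0 0 0 0 0 0 0" --pt "0 0 0 0 0 0 0"

```text
time: 9.5
tool_pos: [0.5116, 0.1959, 0.2016]
tcp_rot: [2.507, 1.891, 0.005]
wrist_force: [0.8, 0.5, -3.1]
width: 0.089
grip_force: 40.8
```

```bash
python3 - <<'E'
from h import *
M=T(); s=status.read_state(); p=read_camera('wrist'); save(p['color'],'w4.png'); print(np.round(M,4),s['wrist_force'],s['width'],s['grip_force'])
np.savez('w4.npz',M=M,mount=p['mount'],K=p['intrinsics'])
q=read_camera('scene');sc=q['color']; save(sc,'s4.png')
a=cv2.resize(p['color'][80:230,185:285],(400,600),interpolation=cv2.INTER_CUBIC)
b=cv2.resize(sc[180:270,310:370],(400,600),interpolation=cv2.INTER_CUBIC)
save(np.hstack([a,b]),'m4.png')
E
```

```text
[[ 0.275   0.9614  0.0033  0.5116]
 [ 0.9614 -0.275   0.001   0.1959]
 [ 0.0019  0.0029 -1.      0.2016]
 [ 0.      0.      0.      1.    ]] [ 0.79934096  0.47745994 -3.1034256 ] 0.08856498743699721 40.828857931583116
```

View pics/m4.png

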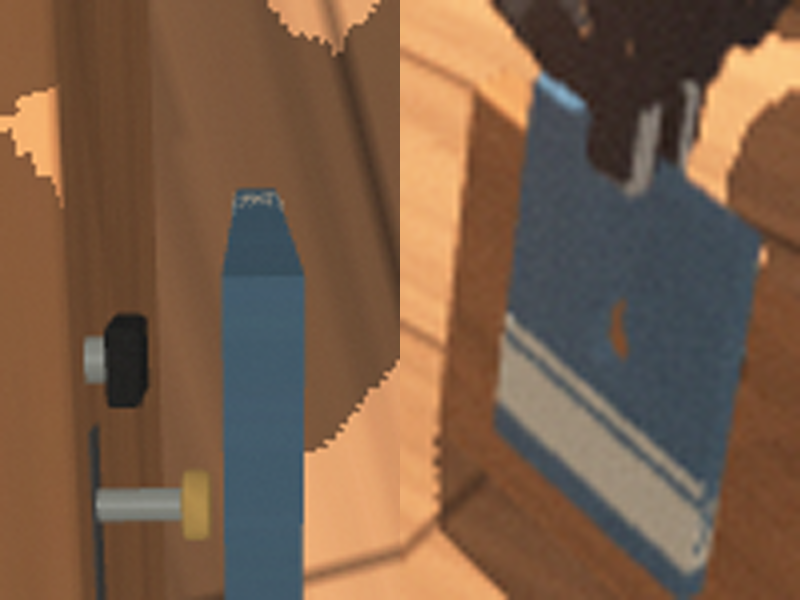

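```bash
python3 - <<'E'
from h import *
z=np.load('w4.npz'); p=dict(mount=z['mount'],intrinsics=z['K']); M=np.eye(4)
f=lambda u,zt: onz(p,(185+u[0]/4-.4,80+u[1]/4-.4),zt,M)*1000
H=.2005
print(f((262,275),-.032))
for n,u,h in [('head',(197,505),.153),('shank',(140,505),.152),('pad far',(127,360),.158),('head front',(210,505),.153)]: print(n,f(u,H-h))
# predicted visibility: head and eye in scene, using tool pose
q=read_camera('scene'); Mw=T(); Mw[2,3]=H
tt=lambda x,y,zt:(Mw@[x,y,zt,1])[:3]
print('eye front proj',proj(q,[tt(.001,.0055,H-.15),tt(.001,-.0035,H-.15),tt(-.0005,-.0085,H-.15)]), 'in crop', )
print('corners pred',proj(q,[tt(.051,.0055,.128),tt(-.049,.0055,.128),tt(-.049,.0055,-.032),tt(.051,.0055,-.032)]))
E
```

```text
[ 51.45445962   0.82987814 -32.        ]
head [  0.59061041 -10.87245824  47.5       ]
shank [  0.26539903 -21.19252832  48.5       ]
pad far [ 27.91577212 -22.10531507  42.5       ]
head front [ 0.59260508 -8.54239383 47.5       ]
eye front proj [[339.52714133 232.41101947]
 [342.62048746 230.90724974]
 [343.8845806  229.69279085]] in crop
corners pred [[350.33832778 270.51376594]
 [322.21210539 244.30824739]
 [328.6118598  191.37068645]
 [359.92521352 216.7816041 ]]
```

drive_tool --pt "0 0 0 -0.0007 0 0 0" --pt "0 0 0 0 -0.0015 0 0" --pt "0 0 0 0 -0.0015 0 0" --pt "0 0 0 0 -0.0015 0 0" --pt "0 0 0 0 -0.001 0 0" --pt "0 0 0 0 0 0 0" --pt "0 0 0 0 0 0 0"

```text
time: 10.23
tool_pos: [0.5052, 0.1962, 0.1996]
tcp_rot: [2.509, 1.891, -0.0]
wrist_force: [0.6, -0.7, -3.2]
width: 0.087
grip_force: 40.8
```

drive_tool --pt "0 0 0 0 -0.001 0 0" --pt "0 0 0 0 0 0 0" --pt "0 0 0 0 0 0 0"

```text
time: 10.48
tool_pos: [0.5043, 0.1965, 0.1996]
tcp_rot: [2.509, 1.891, -0.0]
wrist_force: [0.7, -0.4, -2.6]
width: 0.085
grip_force: 40.8
```

drive_tool --pt "0 0 0 0 -0.001 0 0" --pt "0 0 0 0 -0.001 0 0" --pt "0 0 0 0 0 0 0" --pt "0 0 0 0 0 0 0"

```text
time: 10.82
tool_pos: [0.5023, 0.1971, 0.1996]
tcp_rot: [-2.509, -1.891, 0.0]
wrist_force: [0.1, -0.4, -3.2]
width: 0.09
grip_force: 40.8
```

drive_tool --pt "0 0 0 0 -0.001 0 0" --pt "0 0 0 0 -0.001 0 0" --pt "0 0 0 0 0 0 0" --pt "0 0 0 0 0 0 0"

```text
time: 11.15
tool_pos: [0.5004, 0.1976, 0.1996]
tcp_rot: [-2.509, -1.891, 0.0]
wrist_force: [-0.0, 0.2, -3.5]
width: 0.088
grip_force: 40.8
```

```bash
python3 - <<'E'
from h import *
s=status.read_state(); p=read_camera('wrist'); print(s['wrist_force'],s['torque'])
q=read_camera('scene');sc=q['color']
a=cv2.resize(p['color'][80:230,185:285],(400,600),interpolation=cv2.INTER_CUBIC)
b=cv2.resize(sc[200:260,320:360],(400,600),interpolation=cv2.INTER_CUBIC)
save(np.hstack([a,b]),'m5.png')
E
```

```text
[-0.01478662  0.15786714 -3.49580879] [0.01677101 0.0074935  0.00480521]
```

View pics/m5.png

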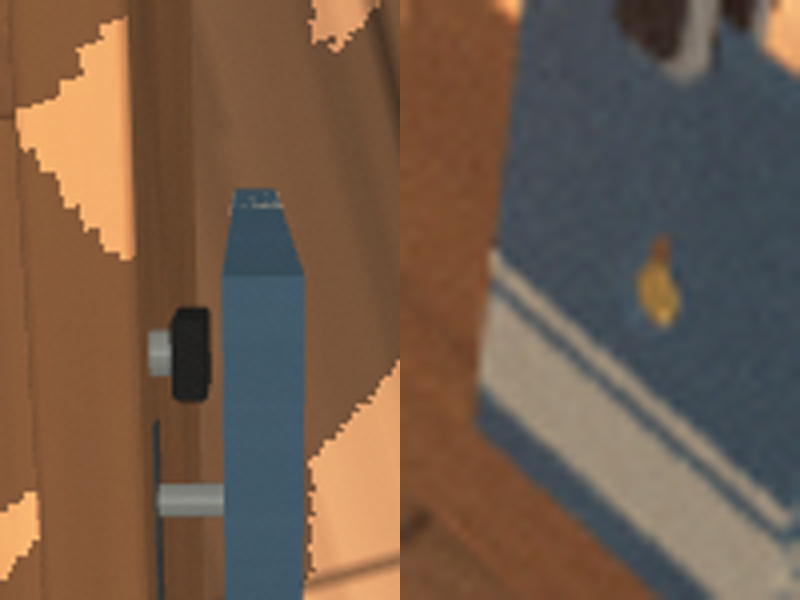

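The head sits inside the eye without contact. Now I'll press the tile onto the pads.

drive_tool --pt "0 0 0 0 -0.001 0 0" --pt "0 0 0 0 -0.001 0 0" --pt "0 0 0 0 -0.001 0 0" --pt "0 0 0 0 0 0 0" --pt "0 0 0 0 0 0 0"

```text
time: 11.67
tool_pos: [0.4975, 0.1984, 0.1996]
tcp_rot: [2.509, 1.891, 0.0]
wrist_force: [0.5, -1.3, -2.0]
width: 0.089
grip_force: 40.8
```

drive_tool --pt "0 0 0 0 -0.001 0 0" --pt "0 0 0 0 -0.001 0 0" --pt "0 0 0 0 0 0 0" --pt "0 0 0 0 0 0 0"

```text
time: 12.0
tool_pos: [0.4959, 0.1989, 0.1997]
tcp_rot: [2.508, 1.891, 0.001]
wrist_force: [0.6, -0.0, -3.1]
width: 0.093
grip_force: 40.8
```

drive_tool --pt "0 0 0 0 -0.001 0 0" --pt "0 0 0 0 0 0 0" --pt "0 0 0 0 0 0 0"

```text
time: 12.25
tool_pos: [0.4951, 0.1992, 0.1997]
tcp_rot: [2.508, 1.89, 0.001]
wrist_force: [2.1, -0.8, -2.9]
width: 0.088
grip_force: 40.9
```

drive_tool --pt "0 0 0 0 -0.001 0 0" --pt "0 0 0 0 -0.001 0 0" --pt "0 0 0 0 0 0 0" --pt "0 0 0 0 0 0 0"

```text
time: 12.58
tool_pos: [0.4931, 0.1997, 0.1998]
tcp_rot: [2.508, 1.89, 0.001]
wrist_force: [3.4, -1.6, -3.9]
width: 0.086
grip_force: 41.0
```

drive_tool --pt "0 0 0 0 -0.001 0 0" --pt "0 0 0 0 -0.001 0 0" --pt "0 0 0 0 0 0 0" --pt "0 0 0 0 0 0 0"

```text
time: 12.92
tool_pos: [0.4912, 0.2003, 0.1998]
tcp_rot: [2.508, 1.89, 0.001]
wrist_force: [3.6, -0.9, -3.0]
width: 0.088
grip_force: 41.2
```

drive_tool --pt "0 0 0 0 -0.001 0 0" --pt "0 0 0 0 -0.0005 0 0" --pt "0 0 0 0 0 0 0" --pt "0 0 0 0 0 0 0"

```text
time: 13.25
tool_pos: [0.4898, 0.2007, 0.1998]
tcp_rot: [2.508, 1.89, 0.001]
wrist_force: [4.8, -2.3, -3.0]
width: 0.09
grip_force: 41.4
```

```bash
python3 - <<'E'
from h import *
F=[]
for i in range(4):
    s=status.read_state(); F.append(s['wrist_force']); read_camera('top')
f=np.mean(F,0); print(f, f@[.961,-.276,0], f@[.276,.961,0],s['torque'],s['tool_pos'])
E
```

```text
[ 5.19148835 -2.22859471 -2.65876205] 5.604112444203304 -0.7088287339693189 [-0.41313146 -1.10463565  0.10084947] [0.48973601 0.20068402 0.199795  ]
```

drive_tool --pt "0 0 0 0 0 0.001 0" --pt "0 0 0 0 0 0.001 0" --pt "0 0 0 0 0 0.001 0" --pt "0 0 0 0 0 0 0"

```text
time: 13.78
tool_pos: [0.4898, 0.201, 0.1969]
tcp_rot: [2.509, 1.89, 0.002]
wrist_force: [4.2, -1.1, -1.3]
width: 0.088
grip_force: 41.7
```

drive_tool --pt "0 0 0 0 0 0.001 0" --pt "0 0 0 0 0 0.001 0" --pt "0 0 0 0 0 0.001 0" --pt "0 0 0 0 0 0 0"

```text
time: 14.12
tool_pos: [0.4898, 0.201, 0.1938]
tcp_rot: [2.509, 1.891, 0.002]
wrist_force: [5.4, -0.7, -1.3]
width: 0.089
grip_force: 41.6
```

drive_tool --pt "0 0 0 0 0 0.001 0" --pt "0 0 0 0 0 0.001 0" --pt "0 0 0 0 0 0 0"

```text
time: 14.37
tool_pos: [0.4899, 0.201, 0.1918]
tcp_rot: [2.509, 1.891, 0.002]
wrist_force: [5.3, -2.0, -1.5]
width: 0.09
grip_force: 41.6
```

Smooth so far, with only friction felt. Continuing down.

drive_tool --pt "0 0 0 0 0 0.001 0" --pt "0 0 0 0 0 0.001 0" --pt "0 0 0 0 0 0.001 0" --pt "0 0 0 0 0 0 0"

```text
time: 14.7
tool_pos: [0.4899, 0.201, 0.1889]
tcp_rot: [2.509, 1.89, 0.002]
wrist_force: [5.4, -2.4, -1.7]
width: 0.09
grip_force: 41.5
```

drive_tool --pt "0 0 0 0 0 0.001 0" --pt "0 0 0 0 0 0.001 0" --pt "0 0 0 0 0 0.001 0" --pt "0 0 0 0 0 0 0"

```text
time: 15.03
tool_pos: [0.49, 0.201, 0.1859]
tcp_rot: [2.509, 1.89, 0.002]
wrist_force: [5.1, -1.7, -1.1]
width: 0.086
grip_force: 41.5
```

drive_tool --pt "0 0 0 0 0 0.001 0" --pt "0 0 0 0 0 0.001 0" --pt "0 0 0 0 0 0 0"

```text
time: 15.28
tool_pos: [0.49, 0.201, 0.1839]
tcp_rot: [2.509, 1.89, 0.002]
wrist_force: [5.6, -0.6, -0.8]
width: 0.085
grip_force: 41.5
```

drive_tool --pt "0 0 0 0 0 0.001 0" --pt "0 0 0 0 0 0.001 0" --pt "0 0 0 0 0 0.001 0" --pt "0 0 0 0 0 0 0"

```text
time: 15.62
tool_pos: [0.49, 0.201, 0.1809]
tcp_rot: [2.509, 1.89, 0.002]
wrist_force: [5.2, -1.4, -1.4]
width: 0.089
grip_force: 41.4
```

drive_tool --pt "0 0 0 0 0 0.001 0" --pt "0 0 0 0 0 0 0" --pt "0 0 0 0 0 0 0"

```text
time: 15.87
tool_pos: [0.49, 0.201, 0.18]
tcp_rot: [2.509, 1.89, 0.002]
wrist_force: [5.1, -1.0, -0.8]
width: 0.085
grip_force: 41.4
```

drive_tool --pt "0 0 0 0 0 0.001 0" --pt "0 0 0 0 0 0 0" --pt "0 0 0 0 0 0 0"

```text
time: 16.12
tool_pos: [0.4903, 0.201, 0.1795]
tcp_rot: [2.509, 1.89, 0.003]
wrist_force: [4.6, -1.0, 0.7]
width: 0.082
grip_force: 41.6
```

drive_tool --pt "0 0 0 0 0 0.0005 0" --pt "0 0 0 0 0 0 0" --pt "0 0 0 0 0 0 0"

```text
time: 16.37
tool_pos: [0.4904, 0.201, 0.1794]
tcp_rot: [2.508, 1.89, 0.004]
wrist_force: [4.3, -2.0, 4.3]
width: 0.088
grip_force: 41.9
```

drive_tool --pt "0 0 0 0 0 0.0005 0" --pt "0 0 0 0 0 0 0" --pt "0 0 0 0 0 0 0"

```text
time: 16.62
tool_pos: [0.4905, 0.201, 0.1793]
tcp_rot: [2.508, 1.89, 0.004]
wrist_force: [3.9, -2.6, 5.7]
width: 0.092
grip_force: 42.1
```

drive_tool --pt "0 0 0 0 0.001 0 0" --pt "0 0 0 0 0.001 0 0" --pt "0 0 0 0 0 0 0" --pt "0 0 0 0 0 0 0"

```text
time: 16.95
tool_pos: [0.4914, 0.2008, 0.1793]
tcp_rot: [-2.508, -1.89, -0.002]
wrist_force: [0.7, -1.7, 7.4]
width: 0.089
grip_force: 42.1
```

drive_tool --pt "0 0 0 0 0 0 0.2" --pt "0 0 0 0 0 0 0.2" --pt "0 0 0 0 0 0 0.3" --pt "0 0 0 0 0 0 0.3" --pt "0 0 0 0 0 0 0.35" --pt "0 0 0 0 0 0 0.35" --pt "0 0 0 0 0 0 0.35"

```text
time: 17.53
tool_pos: [0.491, 0.2002, 0.1773]
tcp_rot: [-2.509, -1.89, 0.001]
wrist_force: [0.2, 0.1, 0.7]
width: 0.352
grip_force: 0.0
```

```bash
python3 - <<'E'
from h import *
s=status.read_state(); print(s['wrist_force'],s['width'],s['tool_pos'])
p=read_camera('wrist'); q=read_camera('scene');sc=q['color']
a=cv2.resize(p['color'][100:250,195:295],(400,600),interpolation=cv2.INTER_CUBIC)
b=cv2.resize(sc[180:285,310:380],(400,600),interpolation=cv2.INTER_CUBIC)
save(np.hstack([a,b]),'m6.png')
E
```

```text
[0.20243818 0.06018286 0.68766482] 0.3523343251174043 [0.49101359 0.20019674 0.17728331]
```

View pics/m6.png

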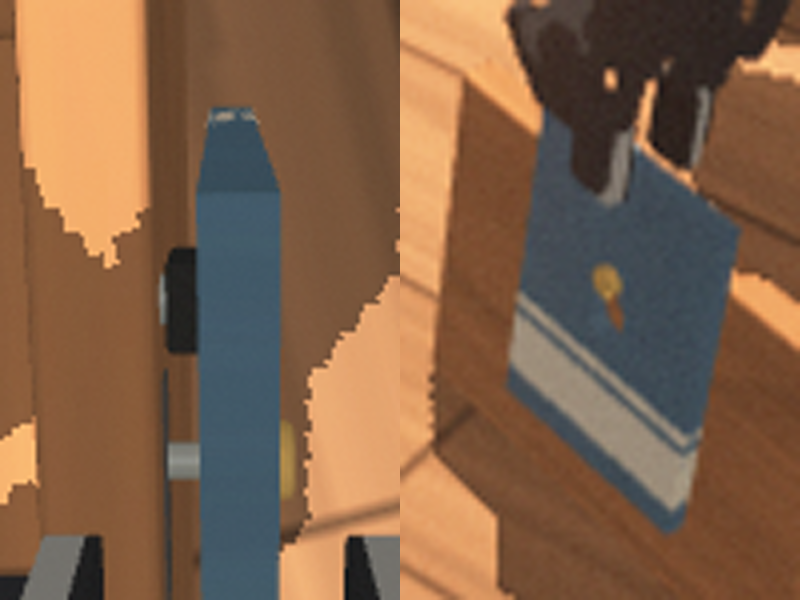

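The tile is clamped under the brass head with the head at the slot's top end, and the fingers are clear. Retreating upwards.

drive_tool --pt "0 0 0 0 0 -0.01 0.35" --pt "0 0 0 0 0 -0.02 0.35" --pt "0 0 0 0 0 -0.025 0.35" --pt "0 0 0 0 0 -0.03 0.35" --pt "0 0 0 0 0 -0.03 0.35" --pt "0 0 0 0 0 0 0.35" --pt "0 0 0 0 0 0 0.35" --pt "0 0 0 0 0 0 0.35"

```text
time: 18.3
tool_pos: [0.4912, 0.2001, 0.2928]
tcp_rot: [2.509, 1.891, 0.001]
wrist_force: [-0.8, 0.8, -1.3]
width: 0.348
grip_force: 0.0
```

```bash
python3 - <<'E'
from h import *
q=read_camera('scene'); a=cv2.imread('pics/s4.png'); print(status.read_state()['tool_pos'])
h=cv2.cvtColor(q['color'],cv2.COLOR_RGB2HSV); m=((h[...,0]>100)&(h[...,0]<120)&(h[...,1]>70))[180:290,300:380]; ys,xs=np.where(m); print(xs.min()+300,xs.max()+300,ys.min()+180,ys.max()+180)
print(workorder.finish_job())
E
```

```text
[0.49070048 0.19995913 0.29170126]
337 365 196 270
the job is handed in; nothing more can be done
None
```

The blue tile hangs home on the screw, clamped behind the brass head and released. The arm is clear and the job was handed in at about 18 s; hand-in returned no verdict.

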